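Start the toaster for a frozen slice

TASK

Toast the pale frozen slice: first press the white-dotted half of the red rocker on the mains unit so that it is on, then push the lever of the lane holding the pale slice fully down, and then press the blue defrost key all the way in and let it go. Nothing needs to be grasped: leave the brown slice's lever up and the yellow and red keys unpressed, do not touch or pull out the bread, and leave everything else where it stands.

Things in the scene. Friction and masses are not known exactly. Their poses are not given: they have to be found in the camera images.
- toaster: Steel two-lane toaster fixed to the table, 290 (x) x 250 (y) x 170 mm high. Origin at the centre of its underside, on the table; x points from its lever front, which looks roughly towards the robot, to its back; y to the left lane, z up. Two slots 150 x 20 mm run along x in the top at y = +60 (left) and y = -60 mm (right), each holding a slice.
- lever_left_top (a point): Black lever tab on the front of the toaster, left (+y) lane: 42 mm out from the front face, 40 mm wide, 12 mm thick. This point is the centre of its top face, at x = -168, y = +60 mm in the toaster's frame, 146 mm above the table when up and 111 mm when fully down.
- lever_right_top (a point): Black lever tab on the front of the toaster, right (-y) lane: 42 mm out from the front face, 40 mm wide, 12 mm thick. This point is the centre of its top face, at x = -168, y = -60 mm in the toaster's frame, 146 mm above the table when up and 111 mm when fully down.
- lever_left (a joint): Left lever, m downward: 0 up, 0.035 fully down against a stop. Needs about 3 to 5 N from above, and stays where it is left, up or down. It carries the slice in its own lane with it.
- lever_right (a joint): Right lever, m downward: 0 up, 0.035 fully down against a stop. Needs about 3 to 5 N from above, and stays where it is left, up or down. It carries the slice in its own lane with it.
- key_blue_top (a point): Blue (defrost) round key, 22 mm across, in a grey collar, the middle of three in a row along the centre line of the toaster's top deck, 40 mm apart. This point is the centre of its top face, -80 mm in the toaster's x, y = 0, about 192 mm above the table when released.
- key_yellow_top (a point): Yellow (reheat) round key, 22 mm across, in a grey collar, the one nearest the levers of three in a row along the centre line of the toaster's top deck, 40 mm apart. This point is the centre of its top face, -120 mm in the toaster's x, y = 0, about 192 mm above the table when released.
- key_red_top (a point): Red (cancel) round key, 22 mm across, in a grey collar, the one farthest from the levers of three in a row along the centre line of the toaster's top deck, 40 mm apart. This point is the centre of its top face, -40 mm in the toaster's x, y = 0, about 192 mm above the table when released.
- key_blue (a joint): Travel of the blue key in m: 0 released, 0.006 fully down. It springs back; fully down takes 4 N.
- key_yellow (a joint): Travel of the yellow key in m: 0 released, 0.006 fully down. It springs back; fully down takes 4 N.
- key_red (a joint): Travel of the red key in m: 0 released, 0.006 fully down. It springs back; fully down takes 4 N.
- pale_slice: Pale, untoasted slice of bread, 110 x 16 x 105 mm high, standing loose on edge in one of the two slots (left or right, it varies). Origin at its centre, 143 mm above the table when its lever is up and 108 mm when it is fully down; with the lever up its top stands 25 mm out of the toaster.
- brown_slice: Dark brown, finished slice of toast, same size, standing in the other slot. Origin at its centre, 143 mm above the table.
- mains_unit: White mains socket unit fixed to the table, 200 (x) x 75 (y) x 45 mm high, left or right of the toaster (it varies), with two sockets and a black plug 30 mm high, and a red rocker. Origin at the centre of its underside; x runs along it from the rocker end to the plug end.
- rocker_press (a point): Centre of the raised half of the red paddle rocker (60 x 32 x 6 mm, long side along the mains unit's x, pivot at x = -50 mm, 55 mm above the table). A white dot marks this half, which lies towards the unit's -x end. This point is on the top face, 20 mm from the pivot, about 62 mm above the table when off and 54 mm when on.
- rocker (a joint): Rocker angle in rad: 0 off (marked half up), 0.4 fully on (marked half down). It moves under about 3 N pressed down on the marked half and stays where it is left.
- loaf: Half loaf of brown-crusted bread, 110 x 85 x 91 mm, standing on the wooden board. Leave alone. Origin at the centre of its underside.
- spreader: Spreading spatula with dark wooden handle, 170 mm long, lying on the table. Leave alone. Origin on its underside.
- mug: Blue mug, 72 mm across, 90 mm high, upright on the table. Leave alone. Origin at the centre of its underside.
- jar: Amber jar with yellow cap, 68 mm across, 85 mm high. Leave alone. Origin at the centre of its underside.
- bottle: Green bottle, 70 mm across, 200 mm high. Leave alone. Origin at the centre of its underside.
- plates: Stack of white plates, 140 mm across, 36 mm high. Leave alone. Origin at the centre of its underside.
Mind the look-alikes: they are no part of the job. What is shaped like the pale_slice but pink is not meant.

How it is judged:
By the outcome, as a careful person would: the job done as asked, in the order asked, and still so for the second after the job is handed in, with the robot touching nothing.
It also fails if it takes over 54 s, if anything falls off the work surface, if the arm or the gripper's body presses on something with over 40 N, if the wrist force passes 120 N, or if a joint passes its speed limit or range.

ROBOT

A 6-joint arm with a two-finger parallel gripper is mounted at the origin on the work surface. World frame = base frame: x ahead of the robot, y to its left, z up, the work surface at z = 0. Lengths are in m, angles in rad, forces in N, time in s.
With the tool pointing down it reaches from about 0.375 to 0.9 m from the base axis. Payload 3.1 kg.
Tool frame: the origin (TCP) lies between the finger pads; the fingertips stand 17 mm ahead of it and the grasp point (between the pads) lies 2 mm behind it (robot.nose_length is the distance from the TCP to the fingertips, in m); z points along the fingers, y is the line along which they close (so a half turn about z gives the same grasp; the last joint's range is limited). The gripper opens to 87 mm and grips with 3 to 60 N. Pads are 19 mm wide; open, the fingers measure 117 mm over their backs; the gripper's body (75 mm by 190 mm) begins 51 mm behind the grasp point.
Start: joints at [1.141, 0.527, 1.433, -0, 1.181, -0.178], TCP at [0.156, 0.605, 0.24] pointing down, gripper open.
Joint ranges: [-3.08, 3.08], [-0.75, 2.2], [0.22, 2.44], [-1.43, 4.57], [0, 2.65], [-2.85, 2.85]. Speed limits (rad/s): [2.79, 2.79, 3.14, 3.14, 3.14, 3.14].

INTERFACE

Orientations are given as a unit quaternion [x, y, z, w].
In Python, from rig import robot, cams gives the robot as it stands.
- The arm moves only by the shell command python3 -m pendant 'ROWS' [FORCE]. ROWS is JSON, a list of rows, each an object with "jaw": the opening, from 0 (shut) to 1 (fully open); "linear": the shift along the tool's x, y, z in cm, a list of three; "twist": the turn about the tool's z in degrees. A call has 1 to 12 rows; each row shifts and turns the commanded pose from where the row before left it, along the tool's axes as they then stand; what a row does not reach is not made up. A row lasts 1/12 s, in which the tool goes at most 41.7 mm and 7.16 degrees, less where a joint would pass 70% of its speed; a pose out of reach is approached as far as the arm can. A call is refused whole if a number of a shift passes 4.17 or a number of a turn 7.16, either way. A call with a gripper value outside its range is refused whole. The fingers move at their own pace and stop on an object; FORCE is the grip in N (left out, the last holds). Time passes only in rows, so rows that do not move let the fingers close. It gives the time, the measured TCP pose, the force, the opening and the grip force at its end, in the units of the state.
- robot.get_obs(): the state, without advancing time (a new reading comes with each control period).
- cams.camera(name): name is "scene" or "top"; returns a dict with "color" (400x640x3 uint8, blue, green, red), "depth" (400x640 float32, m along the optical axis (not along the pixel's ray), 0 where there is no reading), "fov_y" (degrees; the focal length in pixels is half the picture's height over the tangent of half this angle, whatever the lens; pixels are square), "cx", "cy" (the principal point, pixels), "k1" (the pictures are not rectified: a ray, as slopes to the right and down, at radius r is drawn at 1 + k1 r^2 times it, then the intrinsics apply), "view" (4x4, takes a point from world to camera coordinates). Camera axes: x right, y down, z forward; pixel columns grow to the right and rows downward; lengths in m; the calibration is good to about 2 mm. A picture is of the moment at which its call begins.
- robot.hand_in(): hands the job in; it is judged then, once.
The state is a dict: "time": time; "q": joint angles; "joint_velocities": joint speeds; "joint_torque": joint torques, N m; "position": TCP position; "tool_rot": TCP orientation; "ft_force": force on the tool from outside, world axes, zero at the start; "moment": the same for the moment, N m; "grip_width": finger opening in m; "grip_force": force on a finger pad.
Only numpy, scipy, OpenCV 4.12 (cv2) and the standard library are available. Lean on these libraries where they do the work, as an engineer would, in place of code of your own. Each camera call takes 0.05 s, during which the arm holds its last target. There are 200 camera calls.

## Working session

There is one attempt and no reset: what is moved stays moved. The work goes in short steps, Python scripts to look and compute and a shell command to move; the robot and the scene stay as the last step left them, time stands still between calls to the robot, and variables do not carry over. Pictures are saved under pics/ and viewed, at most 10 in all, crops included, and the job is handed in when it is done.

```bash
mkdir -p pics; cat > h.py <<'E'
import numpy as np,cv2
from rig import robot,cams
def K(c):
    h,w=c["color"].shape[:2]; f=h/2/np.tan(np.radians(c["fov_y"])/2); return f
def ray(c,u,v):
    f=K(c); d=np.array([(u-c["cx"])/f,(v-c["cy"])/f]); s=d.copy()
    for _ in range(20): s=d/(1+c["k1"]*(s@s))
    V=np.array(c["view"]); R=V[:3,:3]; return -R.T@V[:3,3], R.T@np.array([s[0],s[1],1])
def plane(c,u,v,z):
    o,d=ray(c,u,v); return o+d*(z-o[2])/d[2]
def dep(c,u,v):
    o,d=ray(c,u,v); u=int(round(u));v=int(round(v))
    p=c["depth"][v-1:v+2,u-1:u+2]; return o+d*np.median(p)
def two(c1,p1,c2,p2):
    o1,d1=ray(c1,*p1);o2,d2=ray(c2,*p2)
    t=np.linalg.lstsq(np.c_[d1,-d2],o2-o1,rcond=None)[0]
    a=o1+d1*t[0];b=o2+d2*t[1]; return (a+b)/2,np.linalg.norm(a-b)
E
python3 - <<'E'
from h import *
for n in("scene","top"):
    c=cams.camera(n); cv2.imwrite(f"pics/{n}0.png",c["color"]); np.save(n+".npy",c,allow_pickle=True)
    print(n,c["fov_y"],c["k1"],ray(c,320,200),np.mean(c["depth"]>0))
o=robot.get_obs();print(o)
E
```

```text
scene 48.42628475547339 0.03227998414120915 (array([ 1.19592471, -0.18334805,  0.94483992]), array([-0.6152194 ,  0.22701539, -0.75500495])) 0.99598046875
top 57.79268406602266 0.023996565882229405 (array([0.47312073, 0.01952628, 1.00101873]), array([ 0.0726907 ,  0.03803709, -0.99667952])) 0.9960859375
{'time': 0.1, 'q': array([ 1.14049941e+00,  5.28389094e-01,  1.43378445e+00, -2.28170706e-05,
        1.18140741e+00, -1.78546147e-01]), 'joint_velocities': array([ 0.0010442 , -0.00141752, -0.0008734 ,  0.00164483,  0.00119206,
       -0.0001348 ]), 'joint_torque': array([-4.92461368e-04, -4.40986741e+01, -1.77149498e+01,  6.34454540e-02,
        5.34638681e-02, -4.93855418e-05]), 'position': array([0.15542325, 0.60470987, 0.23865643]), 'tool_rot': array([ 1.25538871e-01,  9.92088203e-01, -9.51603025e-04, -2.87923147e-04]), 'ft_force': array([1.04440085, 0.5878725 , 0.35133439]), 'moment': array([-0.0255148 , -0.04627133,  0.01551437]), 'grip_force': 0.0, 'grip_width': 0.0868535904396532}
```

View pics/scene0.png

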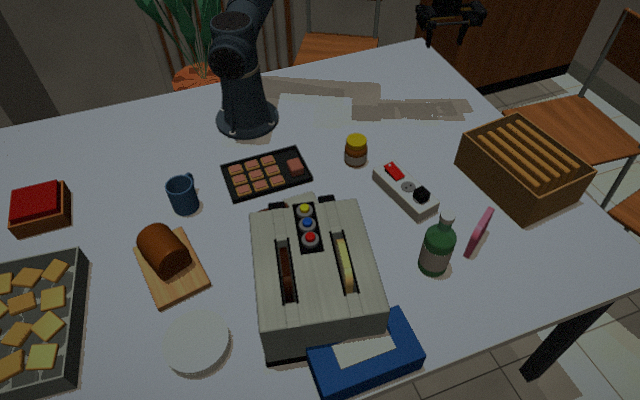

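View pics/top0.png

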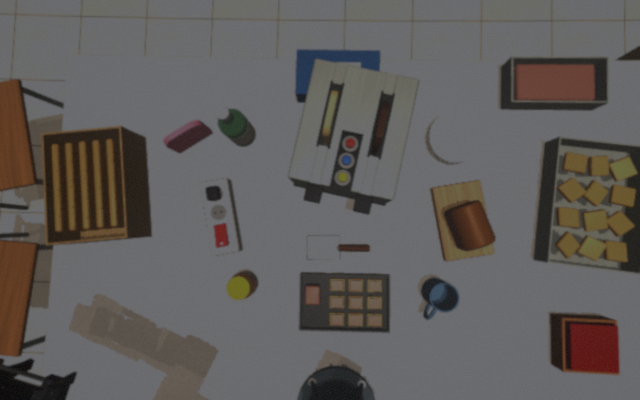

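The scene view has the pale slice in one lane at (348,265) and the brown at (287,275), with the keys at (304,210), (308,223) and (310,240). The rocker is at (393,171).

In the top view the pale slice is at (330,112), the left (+y) lane. The brown slice is at (382,125), the keys at (350,143), (347,160) and (343,177), and the levers at (313,196) and (359,206). The rocker is at (221,235).

Look-alikes:
- **Slices:** the pale one at (330,112) is the one I want. The brown (382,125), the pink (188,136) and the square toasts around (595,210) are not.
- **Reds:** the rocker at (221,235) is the one I want. The red key (350,143), the red box (590,345) and the pink tray are not.
- **Levers:** I choose the left one at (313,196), not the right at (359,206).

```bash
cat > m.py <<'E'
from h import *
S=np.load("scene.npy",allow_pickle=True).item();T=np.load("top.npy",allow_pickle=True).item()
def blob(c,box,hues,smin=110,vmin=60):
    x0,y0,x1,y1=box; h=cv2.cvtColor(c["color"][y0:y1,x0:x1],cv2.COLOR_BGR2HSV)
    m=((np.isin(h[...,0],hues))&(h[...,1]>smin)&(h[...,2]>vmin)).astype(np.uint8)
    n,l,s,ce=cv2.connectedComponentsWithStats(m); i=1+np.argmax(s[1:,4])
    pts=np.argwhere(l==i)[:,::-1]; r=cv2.minAreaRect(pts.astype(np.float32))
    return ce[i]+[x0,y0],s[i,4],(np.array(cv2.boxPoints(r))+[x0,y0]).round(1).tolist()
red=list(range(0,10))+list(range(170,180));yel=range(20,36);blu=range(100,130)
P={}
for n,h in(("red",red),("blue",blu),("yellow",yel)):
    a=blob(S,(295,200,322,250),h);b=blob(T,(333,132,362,188),h)
    p,e=two(S,a[0],T,b[0]);P[n]=p;print(n,a[:2],b[:2],p.round(4),round(e,4),"plane192",plane(T,*b[0],.192).round(4),"dep",dep(T,*b[0]).round(4))
a=blob(S,(380,155,410,190),red);b=blob(T,(205,215,238,252),red)
print("rocker",a,b,two(S,a[0],T,b[0]))
print([plane(T,*q,.058).round(3).tolist() for q in b[2]])
# slices
for n,ab in(("pale",((348,250),(330,112))),("brown",((287,275),(382,125)))): print(n,dep(T,*ab[1]),T["color"][ab[1][1],ab[1][0]])
ax=P["red"]-P["yellow"];ax[2]=0;print("spacing",np.linalg.norm(ax)); ax/=np.linalg.norm(ax);ay=np.array([-ax[1],ax[0],0])
m=(P["red"]+P["blue"]+P["yellow"])/3;o=m+.08*ax;o[2]=0
print("yaw",np.degrees(np.arctan2(ax[1],ax[0])),"origin",o)
for s in(1,-1):print("lever",s,(o-.168*ax+s*.06*ay).round(4))
for q in((313,196),(359,206)):print(q,plane(T,*q,.146).round(4),dep(T,*q).round(4))
i1=cv2.resize(T["color"][205:265,190:250],(400,400),interpolation=cv2.INTER_CUBIC)
i2=cv2.resize(T["color"][130:220,290:380],(400,400),interpolation=cv2.INTER_CUBIC)
cv2.imwrite("pics/crop.png",cv2.convertScaleAbs(np.hstack([i1,i2]),alpha=1.5))
E
python3 m.py
```

```text
red (array([309.5443038 , 236.05063291]), np.int32(79)) (array([349.8852459 , 142.45901639]), np.int32(61)) [ 0.665  -0.0128  0.1881] 0.0015 plane192 [ 0.6639 -0.0134  0.192 ] dep [ 0.6639 -0.0134  0.1918]
blue (array([306.81818182, 220.81818182]), np.int32(66)) (array([346.14814815, 159.5       ]), np.int32(54)) [ 0.6256 -0.005   0.1897] 0.002 plane192 [ 0.6249 -0.0059  0.192 ] dep [ 0.6248 -0.0059  0.1928]
yellow (array([303.94594595, 207.52702703]), np.int32(74)) (array([342.27419355, 176.87096774]), np.int32(62)) [0.5863 0.0025 0.1874] 0.0016 plane192 [0.5854 0.0018 0.192 ] dep [0.5852 0.0019 0.1938]
rocker (array([394.08717949, 171.05128205]), np.int32(195), [[383.1, 165.7], [390.9, 159.3], [404.6, 175.7], [396.8, 182.2]]) (array([220.64935065, 234.76190476]), np.int32(231), [[213.9, 224.9], [225.2, 223.6], [227.6, 245.2], [216.3, 246.4]]) (array([0.44446685, 0.31527634, 0.05329867]), np.float64(0.0021499164085968143))
[[0.47, 0.332, 0.058], [0.474, 0.302, 0.058], [0.418, 0.293, 0.058], [0.414, 0.323, 0.058]]
pale [0.73192983 0.03317995 0.19502224] [ 78 107 108]
brown [ 0.70401502 -0.08422542  0.19540937] [32 39 54]
spacing 0.08022416862674628
yaw -11.015304120063037 origin [ 0.70415876 -0.02041524  0.        ]
lever 1 [0.5507 0.0706 0.    ]
lever -1 [ 0.5278 -0.0472  0.    ]
(313, 196) [0.5446 0.069  0.146 ] [0.5445 0.069  0.1469]
(359, 206) [ 0.5236 -0.0401  0.146 ] [ 0.5236 -0.0402  0.1457]
```

View pics/crop.png

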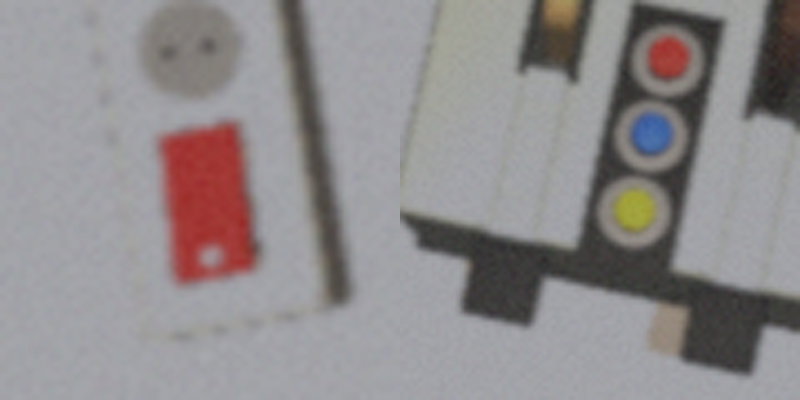

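The dot is at the robot-side end of the rocker, at top pixel (221.5,243.5). The pale slice's lever is the left one, centre about (313,195), which matches the projected point at (0.5507, 0.0706). I'll start by shutting the jaw and twisting to line up with the mains unit.

```bash
cat > go.py <<'E'
import sys
from h import *
from scipy.spatial.transform import Rotation as Ro
def to(tip,yaw):
    o=robot.get_obs();R=Ro.from_quat(o["tool_rot"]).as_matrix();p=np.array(o["position"]);t=p+R[:,2]*robot.nose_length
    ty=R[:,1];a=np.degrees(np.arctan2(ty[1],ty[0]))
    print("t",round(o["time"],2),"tip",t.round(4),"ydir",a.round(2),"twist",round((a-yaw+90)%180-90,1),"shift cm",((np.array(tip)-t)@R*100).round(2),"F",np.round(o["ft_force"],1),"w",round(o["grip_width"],4))
if __name__=="__main__":
    v=list(map(float,sys.argv[1:])); to(v[:3],v[3])
E
python3 -m pendant '[{"jaw":0,"linear":[0,0,0],"twist":-6},{"jaw":0,"linear":[0,0,0],"twist":-6},{"jaw":0,"linear":[0,0,0],"twist":-6},{"jaw":0,"linear":[0,0,0],"twist":-5},{"jaw":0,"linear":[0,0,0],"twist":0},{"jaw":0,"linear":[0,0,0],"twist":0}]' 20
python3 - <<'E'
from h import *
T=np.load("top.npy",allow_pickle=True).item();S=np.load("scene.npy",allow_pickle=True).item()
print("dot",plane(T,221.5,243.5,.063))
# heights around blue key along toaster y & x
for du in(-12,-9,-7,-6,0,6,7,9,12): print(du,dep(T,346+du,159.5)[2].round(4),end="; ")
print()
for x,y in((100,225),(233,120),(240,288),(120,150),(20,385)): print((x,y),dep(T,x,y).round(3))
E
python3 go.py .423 .311 .16 99
```

```text
time: 0.6
position: [0.1555, 0.605, 0.2391]
tool_rot: [-0.074, 0.997, -0.0, -0.0]
ft_force: [-0.5, 0.1, -0.1]
grip_width: 0.0548
grip_force: 0.0
dot [0.42195971 0.3079048  0.063     ]
-12 0.1701; -9 0.1718; -7 0.1811; -6 0.1817; 0 0.1928; 6 0.1836; 7 0.1825; 9 0.1722; 12 0.1705; 
(100, 225) [0.462 0.589 0.125]
(233, 120) [0.721 0.265 0.155]
(240, 288) [0.314 0.249 0.086]
(120, 150) [0.65  0.555 0.119]
(20, 385) [0.175 0.575 0.334]
t 0.6 tip [0.1555 0.605  0.2221] ydir 98.44 twist -0.6 shift cm [-22.15 -33.     6.22] F [-0.5  0.1 -0.1] w 0.0548
```

```bash
python3 -m pendant '[{"jaw":0,"linear":[-1.85,-2.75,0.3],"twist":0},{"jaw":0,"linear":[-1.85,-2.75,0.3],"twist":0},{"jaw":0,"linear":[-1.85,-2.75,0.3],"twist":0},{"jaw":0,"linear":[-1.85,-2.75,0.3],"twist":0},{"jaw":0,"linear":[-1.85,-2.75,0.3],"twist":0},{"jaw":0,"linear":[-1.85,-2.75,0.3],"twist":0},{"jaw":0,"linear":[-1.85,-2.75,0.6],"twist":0},{"jaw":0,"linear":[-1.85,-2.75,0.6],"twist":0},{"jaw":0,"linear":[-1.85,-2.75,0.6],"twist":0},{"jaw":0,"linear":[-1.85,-2.75,0.6],"twist":0},{"jaw":0,"linear":[-1.85,-2.75,0.6],"twist":0},{"jaw":0,"linear":[-1.85,-2.75,1.0],"twist":0}]'
python3 -m pendant '[{"jaw":0,"linear":[0,0,0],"twist":0},{"jaw":0,"linear":[0,0,0],"twist":0}]' >/dev/null
python3 go.py .423 .310 .075 99
```

```text
time: 1.6
position: [0.4258, 0.311, 0.1819]
tool_rot: [-0.074, 0.997, 0.0, 0.001]
ft_force: [0.7, -0.9, 0.1]
grip_width: 0.0005
grip_force: 0.0
t 1.77 tip [0.4253 0.3107 0.164 ] ydir 98.25 twist -0.7 shift cm [ 0.22 -0.04  8.9 ] F [-0.2  0.2 -0. ] w 0.0004
```

Tip at z = 0.164. I'll come down to about 0.070, then go down in slow steps to 0.053.

```bash
python3 -m pendant '[{"jaw":0,"linear":[0.2,0,2.4],"twist":0},{"jaw":0,"linear":[0,0,2.4],"twist":0},{"jaw":0,"linear":[0,0,2.4],"twist":0},{"jaw":0,"linear":[0,0,2.0],"twist":0},{"jaw":0,"linear":[0,0,0],"twist":0},{"jaw":0,"linear":[0,0,0],"twist":0}]'
python3 -m pendant '[{"jaw":0,"linear":[0,0,0.25],"twist":0},{"jaw":0,"linear":[0,0,0.25],"twist":0},{"jaw":0,"linear":[0,0,0.25],"twist":0},{"jaw":0,"linear":[0,0,0.25],"twist":0},{"jaw":0,"linear":[0,0,0.25],"twist":0},{"jaw":0,"linear":[0,0,0.25],"twist":0},{"jaw":0,"linear":[0,0,0],"twist":0},{"jaw":0,"linear":[0,0,0],"twist":0}]'
python3 go.py .423 .310 .053 99
```

```text
time: 2.27
position: [0.421, 0.3124, 0.0891]
tool_rot: [-0.075, 0.997, -0.0, -0.001]
ft_force: [0.8, 0.5, 0.4]
grip_width: 0.0002
grip_force: 0.0
time: 2.93
position: [0.4223, 0.3118, 0.0745]
tool_rot: [-0.075, 0.997, -0.0, -0.0]
ft_force: [-0.6, 0.2, 1.5]
grip_width: 0.0002
grip_force: 0.9
t 2.93 tip [0.4222 0.3118 0.0575] ydir 98.57 twist -0.4 shift cm [-0.05 -0.19  0.45] F [-0.6  0.2  1.5] w 0.0002
```

```bash
python3 -m pendant '[{"jaw":0,"linear":[0,0,0.15],"twist":0},{"jaw":0,"linear":[0,0,0.15],"twist":0},{"jaw":0,"linear":[0,0,0.1],"twist":0},{"jaw":0,"linear":[0,0,0],"twist":0},{"jaw":0,"linear":[0,0,0],"twist":0}]'
python3 go.py .423 .310 .053 99
```

```text
time: 3.35
position: [0.4222, 0.3117, 0.0723]
tool_rot: [-0.075, 0.997, 0.0, 0.0]
ft_force: [-4.5, -0.8, 17.7]
grip_width: 0.0002
grip_force: 8.7
t 3.35 tip [0.4222 0.3117 0.0553] ydir 98.58 twist -0.4 shift cm [-0.05 -0.18  0.23] F [-4.5 -0.8 17.7] w 0.0002
```

The force rose to 18 N with the tip at 0.055, so the rocker is against its stop. I'll lift clear and turn for the toaster.

```bash
python3 -m pendant '[{"jaw":0,"linear":[0,0,-1],"twist":0},{"jaw":0,"linear":[0,0,-3],"twist":0},{"jaw":0,"linear":[0,0,-3.5],"twist":4},{"jaw":0,"linear":[0,0,-3.5],"twist":5},{"jaw":0,"linear":[0,0,-3],"twist":5},{"jaw":1,"linear":[0,0,0],"twist":5.5},{"jaw":1,"linear":[0,0,0],"twist":0},{"jaw":1,"linear":[0,0,0],"twist":0}]'
python3 go.py .553 .119 .175 79
python3 - <<'E'
from h import *
c=cams.camera("scene");d=cams.camera("top")
cv2.imwrite("pics/rk.png",np.hstack([cv2.resize(c["color"][140:230,360:450],(400,400),interpolation=2),cv2.resize(d["color"][200:290,180:270],(400,400),interpolation=2)]))
E
```

```text
time: 4.02
position: [0.4223, 0.3115, 0.2105]
tool_rot: [0.094, 0.996, -0.0, 0.0]
ft_force: [-0.9, 0.0, 0.6]
grip_width: 0.0128
grip_force: 0.0
t 4.02 tip [0.4223 0.3115 0.1935] ydir 79.21 twist 0.2 shift cm [-16.44 -16.46   1.86] F [-0.9  0.   0.6] w 0.0128
```

View pics/rk.png

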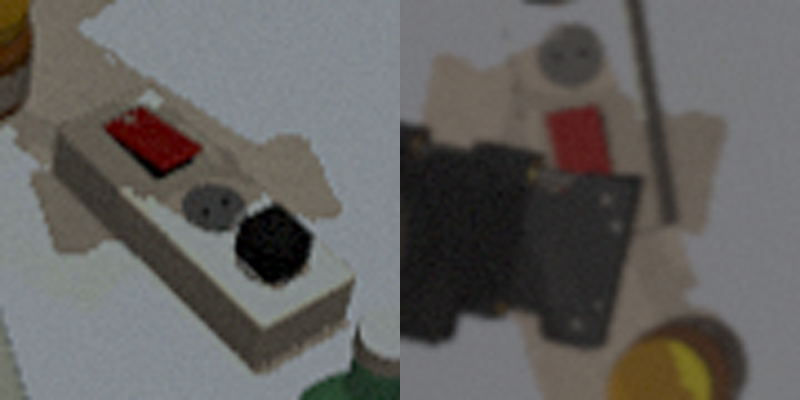

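The dot half of the rocker is now down: in the left crop the dark gap shows under the plug-end half at (165,170). Next is the left lever, using the right-hand finger of the open gripper so the body stays clear of the keys.

```bash
python3 -m pendant '[{"jaw":1,"linear":[-1.5,-1.5,0],"twist":0},{"jaw":1,"linear":[-2,-2,0],"twist":0},{"jaw":1,"linear":[-2.2,-2.2,0],"twist":0},{"jaw":1,"linear":[-2.2,-2.2,0],"twist":0},{"jaw":1,"linear":[-2.2,-2.2,0],"twist":0},{"jaw":1,"linear":[-2.2,-2.2,0],"twist":0},{"jaw":1,"linear":[-2.2,-2.2,0],"twist":0},{"jaw":1,"linear":[-1.9,-1.9,0],"twist":0},{"jaw":1,"linear":[0,0,0],"twist":0},{"jaw":1,"linear":[0,0,0],"twist":0},{"jaw":1,"linear":[0,0,0],"twist":0}]'
python3 go.py .553 .119 .155 79
python3 - <<'E'
from h import *
d=cams.camera("top");cv2.imwrite("pics/lv.png",cv2.convertScaleAbs(cv2.resize(d["color"][110:230,240:400],(800,600),interpolation=2),alpha=1.5))
E
```

```text
time: 5.03
position: [0.5512, 0.1198, 0.2092]
tool_rot: [0.095, 0.995, -0.0, -0.002]
ft_force: [0.3, -0.0, -0.3]
grip_width: 0.0861
grip_force: 0.0
t 5.03 tip [0.5511 0.1198 0.1922] ydir 79.08 twist 0.1 shift cm [-0.22 -0.04  3.72] F [ 0.3 -0.  -0.3] w 0.0861
```

View pics/lv.png

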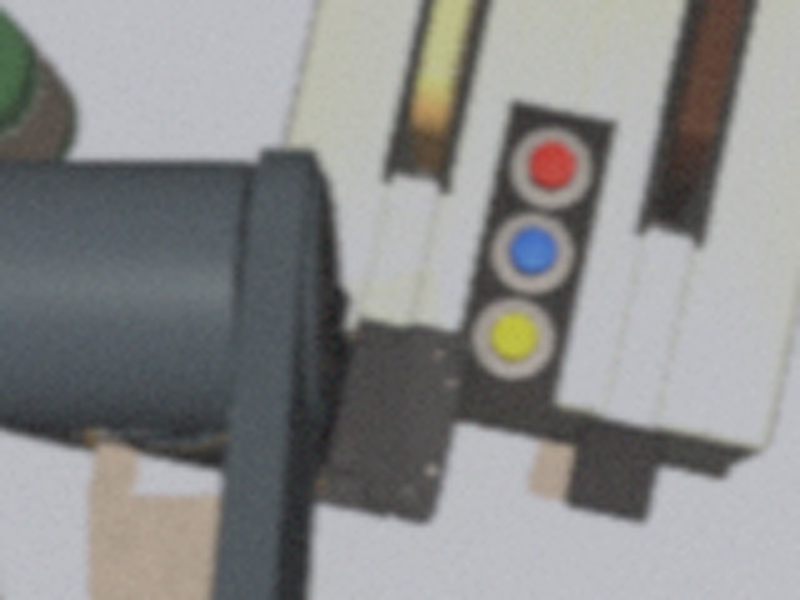

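The gripper body's edge, about x = 455 px, is clear of the yellow collar, which starts at 470 px. The pressing finger is above the left tab, so I'll descend.

```bash
python3 -m pendant '[{"jaw":1,"linear":[0,0,1.5],"twist":0},{"jaw":1,"linear":[0,0,1.5],"twist":0},{"jaw":1,"linear":[0,0,0.7],"twist":0},{"jaw":1,"linear":[0,0,0.4],"twist":0},{"jaw":1,"linear":[0,0,0.4],"twist":0},{"jaw":1,"linear":[0,0,0.4],"twist":0},{"jaw":1,"linear":[0,0,0.4],"twist":0},{"jaw":1,"linear":[0,0,0.4],"twist":0},{"jaw":1,"linear":[0,0,0],"twist":0}]'
python3 go.py .551 .119 .111 79
```

```text
time: 5.83
position: [0.5524, 0.1198, 0.1533]
tool_rot: [0.095, 0.995, 0.0, 0.0]
ft_force: [0.4, 0.2, 0.9]
grip_width: 0.0868
grip_force: 0.0
t 5.83 tip [0.5524 0.1198 0.1363] ydir 79.09 twist 0.1 shift cm [ 0.12 -0.1   2.53] F [0.4 0.2 0.9] w 0.0868
```

```bash
python3 -m pendant '[{"jaw":1,"linear":[0.1,0,0.3],"twist":0},{"jaw":1,"linear":[0,0,0.3],"twist":0},{"jaw":1,"linear":[0,0,0.3],"twist":0},{"jaw":1,"linear":[0,0,0.3],"twist":0}]'
python3 -m pendant '[{"jaw":1,"linear":[0,0,0.3],"twist":0},{"jaw":1,"linear":[0,0,0.3],"twist":0},{"jaw":1,"linear":[0,0,0.3],"twist":0},{"jaw":1,"linear":[0,0,0.3],"twist":0},{"jaw":1,"linear":[0,0,0],"twist":0}]'
python3 go.py .551 .119 .111 79
```

```text
time: 6.17
position: [0.5525, 0.1197, 0.1418]
tool_rot: [0.095, 0.995, 0.0, 0.001]
ft_force: [2.0, 0.6, 2.7]
grip_width: 0.0866
grip_force: 1.5
time: 6.58
position: [0.5508, 0.1197, 0.1288]
tool_rot: [0.095, 0.995, -0.0, -0.001]
ft_force: [0.3, -0.5, 0.7]
grip_width: 0.0871
grip_force: 0.3
t 6.58 tip [0.5508 0.1197 0.1118] ydir 79.06 twist 0.1 shift cm [-0.03 -0.06  0.08] F [ 0.3 -0.5  0.7] w 0.0871
```

```bash
python3 -m pendant '[{"jaw":1,"linear":[0,0,0.15],"twist":0},{"jaw":1,"linear":[0,0,0.15],"twist":0},{"jaw":1,"linear":[0,0,0],"twist":0}]'
python3 go.py .551 .119 .111 79
```

```text
time: 6.83
position: [0.5507, 0.1198, 0.1281]
tool_rot: [0.095, 0.995, -0.0, -0.001]
ft_force: [-2.6, 0.2, 13.2]
grip_width: 0.0868
grip_force: 6.9
t 6.83 tip [0.5507 0.1197 0.1111] ydir 79.08 twist 0.1 shift cm [-0.04 -0.07  0.01] F [-2.6  0.2 13.2] w 0.0868
```

The lever is against its stop at z = 0.111 with 13 N. I'll lift, shut the jaw, and go over the blue key.

```bash
python3 -m pendant '[{"jaw":1,"linear":[0,0,-1],"twist":0},{"jaw":1,"linear":[0,0,-3],"twist":0},{"jaw":1,"linear":[0,0,-3.5],"twist":0},{"jaw":1,"linear":[0,0,-3.5],"twist":0},{"jaw":0,"linear":[0,0,-2],"twist":0},{"jaw":0,"linear":[0,0,0],"twist":0},{"jaw":0,"linear":[0,0,0],"twist":0},{"jaw":0,"linear":[0,0,0],"twist":0},{"jaw":0,"linear":[0,0,0],"twist":0},{"jaw":0,"linear":[0,0,0],"twist":0},{"jaw":0,"linear":[0,0,0],"twist":0},{"jaw":0,"linear":[0,0,0],"twist":0}]'
python3 go.py .625 -.0055 .205 79
python3 - <<'E'
from h import *
d=cams.camera("top");c=cams.camera("scene")
cv2.imwrite("pics/lv2.png",cv2.convertScaleAbs(np.hstack([cv2.resize(d["color"][100:220,280:400],(400,400),interpolation=2),cv2.resize(c["color"][190:340,240:390],(400,400),interpolation=2)]),alpha=1.5))
E
```

```text
time: 7.83
position: [0.5509, 0.1198, 0.2556]
tool_rot: [0.095, 0.995, -0.0, -0.001]
ft_force: [0.6, -0.0, -0.7]
grip_width: 0.0417
grip_force: 0.0
t 7.83 tip [0.5509 0.1198 0.2386] ydir 79.07 twist 0.1 shift cm [ -9.66 -10.9    3.34] F [ 0.6 -0.  -0.7] w 0.0417
```

View pics/lv2.png

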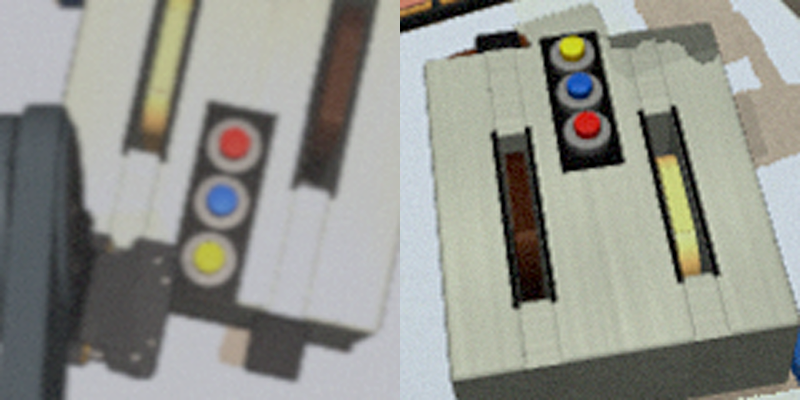

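The pale slice has sunk into its slot (scene crop, about (680,215)). The brown lever is still up at (500,40). Next I'll move over the blue key.

```bash
python3 -m pendant '[{"jaw":0,"linear":[-1.2,-1.4,0],"twist":0},{"jaw":0,"linear":[-1.7,-1.9,0],"twist":0},{"jaw":0,"linear":[-1.7,-1.9,0],"twist":0},{"jaw":0,"linear":[-1.7,-1.9,0],"twist":0},{"jaw":0,"linear":[-1.7,-1.9,0],"twist":0},{"jaw":0,"linear":[-1.66,-1.9,0],"twist":0},{"jaw":0,"linear":[0,0,0],"twist":0},{"jaw":0,"linear":[0,0,0],"twist":0},{"jaw":0,"linear":[0,0,0],"twist":0},{"jaw":0,"linear":[0,0,0],"twist":0},{"jaw":0,"linear":[0,0,0],"twist":0},{"jaw":0,"linear":[0,0,0],"twist":0}]'
python3 go.py .625 -.0055 .200 79
```

```text
time: 8.93
position: [0.6251, -0.0044, 0.2567]
tool_rot: [0.095, 0.996, 0.0, -0.0]
ft_force: [-0.8, -0.7, 0.6]
grip_width: 0.0007
grip_force: 0.0
t 8.93 tip [ 0.6251 -0.0044  0.2397] ydir 79.15 twist 0.1 shift cm [-0.01 -0.11  3.97] F [-0.8 -0.7  0.6] w 0.0007
```

```bash
python3 -m pendant '[{"jaw":0,"linear":[0,-0.1,1.5],"twist":0},{"jaw":0,"linear":[0,0,1.5],"twist":0},{"jaw":0,"linear":[0,0,1.0],"twist":0},{"jaw":0,"linear":[0,0,0],"twist":0},{"jaw":0,"linear":[0,0,0],"twist":0}]'
python3 -m pendant '[{"jaw":0,"linear":[0,0,0.25],"twist":0},{"jaw":0,"linear":[0,0,0.25],"twist":0},{"jaw":0,"linear":[0,0,0.25],"twist":0},{"jaw":0,"linear":[0,0,0.25],"twist":0},{"jaw":0,"linear":[0,0,0.2],"twist":0},{"jaw":0,"linear":[0,0,0.2],"twist":0},{"jaw":0,"linear":[0,0,0],"twist":0},{"jaw":0,"linear":[0,0,0],"twist":0}]'
python3 go.py .625 -.0055 .185 79
```

```text
time: 9.35
position: [0.625, -0.0061, 0.2161]
tool_rot: [0.095, 0.995, 0.0, -0.001]
ft_force: [-0.3, -0.8, 0.9]
grip_width: 0.0004
grip_force: 0.0
time: 10.02
position: [0.6258, -0.0065, 0.2034]
tool_rot: [0.095, 0.995, -0.0, 0.001]
ft_force: [-0.3, 0.0, 5.2]
grip_width: 0.0004
grip_force: 2.5
t 10.02 tip [ 0.6258 -0.0065  0.1864] ydir 79.07 twist 0.1 shift cm [0.1  0.08 0.14] F [-0.3  0.   5.2] w 0.0004
```

Nearly there; a little further until the stop shows clearly.

```bash
python3 -m pendant '[{"jaw":0,"linear":[0,0,0.15],"twist":0},{"jaw":0,"linear":[0,0,0.1],"twist":0},{"jaw":0,"linear":[0,0,0],"twist":0},{"jaw":0,"linear":[0,0,0],"twist":0}]'
python3 go.py .625 -.0055 .185 79
```

```text
time: 10.35
position: [0.6259, -0.0066, 0.2032]
tool_rot: [0.095, 0.995, -0.0, 0.001]
ft_force: [-4.1, 0.4, 15.8]
grip_width: 0.0005
grip_force: 7.5
t 10.35 tip [ 0.6259 -0.0066  0.1862] ydir 79.08 twist 0.1 shift cm [0.11 0.09 0.12] F [-4.1  0.4 15.8] w 0.0005
```

The blue key is fully in at z = 0.186 with 16 N. I'll lift off and back away, then check.

```bash
python3 -m pendant '[{"jaw":0,"linear":[0,0,-0.8],"twist":0},{"jaw":0,"linear":[0,0,-2],"twist":0},{"jaw":0,"linear":[0,0,-3],"twist":0},{"jaw":0,"linear":[0,0,-3],"twist":0},{"jaw":0,"linear":[2,0,0],"twist":0},{"jaw":0,"linear":[3,0,0],"twist":0},{"jaw":0,"linear":[3,0,0],"twist":0},{"jaw":0,"linear":[3,0,0],"twist":0},{"jaw":0,"linear":[2,0,0],"twist":0},{"jaw":0,"linear":[0,0,0],"twist":0},{"jaw":0,"linear":[0,0,0],"twist":0},{"jaw":0,"linear":[0,0,0],"twist":0}]'
python3 - <<'E'
from h import *
c=cams.camera("scene");d=cams.camera("top")
cv2.imwrite("pics/end.png",cv2.convertScaleAbs(np.hstack([cv2.resize(c["color"][140:300,240:460],(550,400),interpolation=2),cv2.resize(d["color"][40:200,300:400],(250,400),interpolation=2)]),alpha=1.4))
E
```

```text
time: 11.35
position: [0.4988, 0.0179, 0.2883]
tool_rot: [0.095, 0.995, -0.0, 0.001]
ft_force: [1.2, 0.3, 0.3]
grip_width: 0.0006
grip_force: 0.0
```

View pics/end.png

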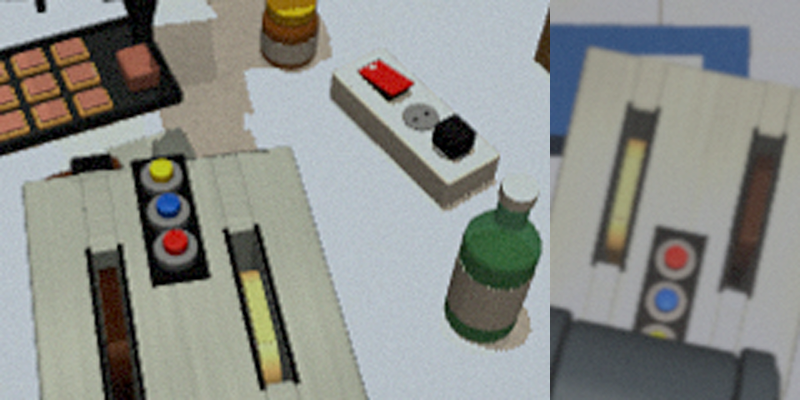

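The picture shows the rocker on at (385,78), the pale slice down at (260,320), the brown lever up at (92,163), and all three keys released at (160,170), (168,207) and (175,243).

```bash
python3 -c "
from rig import robot
print(robot.hand_in())"
```

```text
the job is handed in; nothing more can be done
None
```

The job is handed in: I switched the rocker on, pushed the pale slice's left lever fully down, then pressed the blue key in and released it. The brown lever stayed up, the yellow and red keys were not pressed, and the clock stood at about 11.5 s of the 54 s allowed; the hand-in gave no verdict.

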